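# Raise the sample jar by one turn of the screw lift's hand wheel

## Robot

A 7-joint arm with a two-finger parallel gripper is mounted at the origin on the work surface. World frame = base frame: x ahead of the robot, y to its left, z up, the work surface at z = 0. Lengths are in m, angles in rad, forces in N, time in s.
With the tool pointing down it reaches from about 0.425 to 0.925 m from the base axis. Payload 6.8 kg.
Tool frame: the origin (TCP) lies on the centre line of the jaws, within the pads' length; the fingertips stand bot.finger_overhang ahead of it and the grasp point (between the pads) lies 3 mm ahead of it (bot.finger_overhang is the distance from the TCP to the fingertips, in m); z points along the fingers, y is the direction in which the jaws open and shut (so a half turn about z gives the same grasp; the last joint's range is limited). The gripper opens to 85 mm and grips with 20 to 120 N. Pads are 22 mm wide; open, the fingers measure 114 mm over their backs; the gripper's body (76 mm by 85 mm) begins 54 mm behind the grasp point. The pads swing forward as they close: fully open they stand 13 mm farther back than shut.
Start: joints at [1.134, 0.477, 0.022, 1.555, -0.011, 1.109, -0.083], TCP at [0.218, -0.639, 0.253] pointing down, gripper open.
Joint ranges: [-2.96, 2.96], [-0.34, 2.1], [-1.41, 1.46], [0.24, 2.44], [-1.37, 4.51], [0.17, 1.92], [-2.96, 2.96]. Speed limits (rad/s): [2.39, 2.39, 3.14, 3.14, 3.14, 3.14, 3.14].

## Interface

Orientations are given as a unit quaternion [w, x, y, z].
In Python, from station import bot gives the robot as it stands.
- The arm moves only by the tool drive_tool, never from a script. Its argument "increments" is text: rows parted by semicolons, each of 4 numbers parted by spaces: the shift along the world's x, y, z in m, then the turn about the world's z in rad. In form: tx ty tz spin; .... A call has 1 to 12 rows; each row shifts and turns the commanded pose from where the row before left it; what a row does not reach is not made up. A row lasts 1/12 s, in which the tool goes at most 41.7 mm and 7.16 degrees, less where a joint would pass 70% of its speed; a pose out of reach is approached as far as the arm can. A call is refused whole if a number of a shift passes 0.0417 or a number of a turn 0.125, either way. A call with a gripper value outside its range is refused whole. "grip" is the opening, from 0 (shut) to 1 (fully open), set as the call begins (left out, the last holds). The fingers move at their own pace and stop on an object; "squeeze" is the grip in N (left out, the last holds). Time passes only in rows, so rows that do not move let the fingers close. It gives the time, the measured TCP pose, the force and the opening at its end, in the units of the state.
- bot.get_obs(): the state, without advancing time (a new reading comes with each control period).
- bot.read_camera(name): name is "scene" or "top" or "wrist"; returns the picture (400x640x3 uint8, red, green, blue); there is no depth.
- bot.calibration(name): a dict with "fx", "fy", "cx", "cy" (pixels), "camera_from_world" (4x4, takes a point from world to camera coordinates). Camera axes: x right, y down, z forward; pixel columns grow to the right and rows downward; lengths in m; the calibration is good to about 2 mm. The wrist camera is an equidistant fisheye: a pixel r from the principal point sees the ray r / f radians off the axis. A picture is of the moment at which its call begins: read the wrist's pose just before it. calibration takes no time and is no camera call; for the wrist camera it gives the pose at the moment of the call.
- bot.hand_in(): hands the job in, once; it reports no verdict.
The state is a dict: "t": time; "q": joint angles; "joint_vel": joint speeds; "joint_torque": joint torques, N m; "eef_pos": TCP position; "tool_rot": TCP orientation; "contact_force": force on the tool from outside, world axes, zero at the start; "torque": the same for the moment, N m; "gripper_width": opening from 0.0 (shut) to 1.0 (fully open).
Only numpy, scipy, OpenCV 4.12 (cv2) and the standard library are available. Lean on these libraries where they do the work, as an engineer would, in place of code of your own. Each camera call takes 0.05 s, during which the arm holds its last target.

## Task

The sample jar stands on a small hand-wheel screw lift and has to go up by exactly one turn of the wheel. Put closed fingertips beside the wheel's upright handle and push it round clockwise, seen from above, through one full turn until the handle is back at the fixed pointer where it began, neither stopping short nor running past, and then move the hand clear. Only push the handle, never take it between the fingers, and do not touch the jar or disturb the other glassware and tools around the lift.

Things in the scene. Friction and masses are not known exactly. Their poses are not given: they have to be found in the camera images.
- lift: The fixed screw lift: grey base 360 mm long (local x -100 to +260), 150 mm wide, 22 mm thick, bolted to the bench. Its origin is on the bench top (z = 0) right below the wheel's axis, its z is up, its local +x points from the wheel to the jar's platform (105 mm square steel plate, centre 185 mm from the axis, top 58 mm above the bench at the start) and its local -x points to the index pointer. It stands at any yaw within about 75 degrees of straight.
- wheel (a joint): Turn of the hand wheel in rad, 0 at the start (handle at the pointer), growing as the wheel turns CLOCKWISE seen from above; one full turn is 6.283 and lifts the platform by 12 mm. The wheel turns freely on past one turn with no stop there, stays where it is left, and needs about 2 N at the handle. The wheel is level and dark steel: 175 mm across, three spokes, rim centre-line 80 mm from the upright axis, rim top 102 mm above the bench.
- handle (a point): The wheel's only handle: an upright black round grip over the rim, 80 mm from the axis, 28 mm across over its upper half and 18 mm at its foot, rising from the rim to its top 159 mm above the bench. This point lies on the grip's centre line 138 mm above the bench and goes round with the wheel.
- axis (a point): The wheel's upright axis at rim height, 94 mm above the bench. The hub and spokes do not rise above the rim by more than 1 mm.
- pointer (a point): Tip of the fixed aluminium index pointer just outside the rim, 92 mm from the axis and 90 mm above the bench, level with the wheel's rim and lower than its top. The handle stands next to it at the start and must again at the end.
- stage_top (a point): Centre of the top of the steel platform under the jar; rises 12 mm per turn of the wheel.
- beaker: Bystander, to be left alone: open glass beaker, 68 mm across, 85 mm tall; origin on the bench under it, within 20 mm of its middle.
- amber: Bystander, to be left alone: small amber glass bottle with black cap, 56 mm across, 110 mm tall; origin on the bench under it, within 20 mm of its middle.
- stopper: Bystander, to be left alone: black rubber stopper standing on its small end, 42 mm across, 30 mm tall; origin on the bench under it, within 20 mm of its middle.
- marker: Bystander, to be left alone: white marker pen with black cap, 136 mm long, lying flat; origin on the bench under it, within 20 mm of its middle.
- spatula: Bystander, to be left alone: narrow steel lab spatula, 170 mm long, 16 mm wide, lying flat; origin on the bench under it, within 20 mm of its middle.
- rack: Bystander, to be left alone: dark wire rack, 170 x 70 mm, with five glass test tubes up to 116 mm high; origin on the bench under it, within 20 mm of its middle.
- measuring: Bystander, to be left alone: glass measuring cylinder, 34 mm across on a 68 mm foot, 160 mm tall; origin on the bench under it, within 20 mm of its middle.
- jar: Clear glass jar with white lid, 66 mm across, 90 mm tall, loose on the platform; origin at the centre of its underside.

How it is judged:
By the outcome, as a careful person would: the job done as asked, in the order asked, and still so for the second after the job is handed in, with the robot touching nothing.
It also fails if it takes over 62 s, if anything falls off the work surface, if the arm or the gripper's body presses on something with over 40 N, if the wrist force passes 120 N, or if a joint passes its speed limit or range.

## Working session

There is one attempt and no reset: what is moved stays moved. The work goes in short steps, Python scripts to look and compute and a tool call to move; the robot and the scene stay as the last step left them, time stands still between calls to the robot, and variables do not carry over. Pictures are saved under pics/ and viewed, and the job is handed in when it is done.

Besides the shell and the picture viewer there is one more tool, called after "Call:" as name(argument=value, ...) on one line, values as JSON. drive_tool: Moves the arm, as the interface text tells. Its arguments: {"type":"object","properties":{"increments":{"type":"string"},"grip":{"type":"number"},"squeeze":{"type":"number"}},"required":["increments"]}

```bash
mkdir -p pics; ls; python3 - <<'E'
from station import bot
import cv2
o=bot.get_obs();print(o, bot.finger_overhang)
for n in("scene","top"):
    c=bot.calibration(n);print(n,c)
    cv2.imwrite(f"pics/{n}0.png",bot.read_camera(n)[:,:,::-1])
E
```

```text
pics
{'t': 0.0, 'q': array([ 1.13393568,  0.47780799,  0.02236248,  1.55644797, -0.01147027,
        1.10931254, -0.08311169]), 'joint_vel': array([-0.0008495 , -0.00087006,  0.00023305,  0.00200769, -0.00042238,
        0.0004398 ,  0.00048944]), 'joint_torque': array([-4.57132901e-04, -5.96451974e+01,  1.60766412e+00, -2.81197840e+01,
        1.24962896e-02,  9.34459706e-03, -4.86027986e-06]), 'eef_pos': array([ 0.21772629, -0.63833613,  0.25232232]), 'tool_rot': array([-8.92894566e-04,  9.86519284e-01,  1.63642444e-01, -2.36674765e-04]), 'contact_force': array([ 0.19712237,  0.26586772, -0.76131024]), 'torque': array([ 0.02550488, -0.01115086, -0.00903104]), 'gripper_width': 1.0024589381666642} 0.022
scene {'fx': 371.6392943990274, 'fy': 371.6392943990274, 'cx': 315.4425539754813, 'cy': 200.840856902156, 'camera_from_world': array([[ 0.84864685,  0.52880029, -0.0129914 , -0.51386026],
       [ 0.43585857, -0.71298299, -0.54925638, -0.16515554],
       [-0.29970958,  0.46046228, -0.8355529 ,  1.15531751],
       [ 0.        ,  0.        ,  0.        ,  1.        ]])}
top {'fx': 454.55566794036156, 'fy': 454.55566794036156, 'cx': 323.28992752194614, 'cy': 196.31061766781366, 'camera_from_world': array([[ 0.0142847 , -0.99976025,  0.01659467,  0.02965606],
       [-0.99559098, -0.01575997, -0.09246739,  0.58774443],
       [ 0.09270675, -0.01520063, -0.99557742,  1.16330564],
       [ 0.        ,  0.        ,  0.        ,  1.        ]])}
```

View pics/scene0.png

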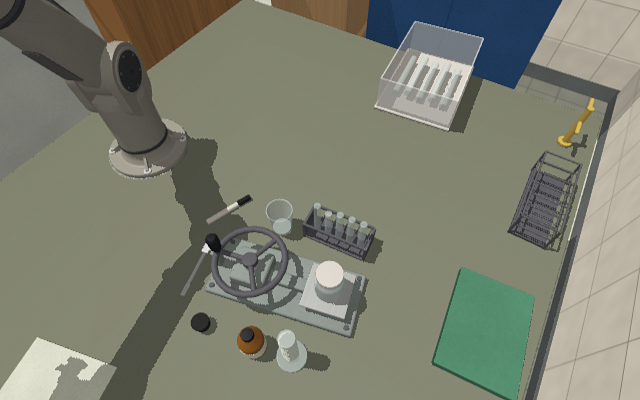

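View pics/top0.png

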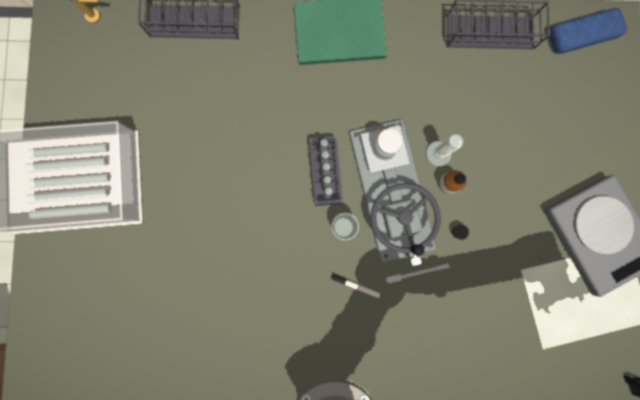

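Scene view: the wheel hub is near (250,258) and the handle near (212,243). Top view: the hub is near (405,216), the handle near (417,250) and the pointer near (416,261). The bystanders around the lift are visible too. Next I'll measure.

```bash
python3 - <<'E'
import cv2
a=cv2.imread("pics/top0.png")[110:310,300:500]
cv2.imwrite("pics/topz.png",cv2.resize(a,(600,600),interpolation=cv2.INTER_CUBIC))
a=cv2.imread("pics/scene0.png")[180:380,170:390]
cv2.imwrite("pics/scenez.png",cv2.resize(a,(660,600),interpolation=cv2.INTER_CUBIC))
E
```

```text
(no output)
```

View pics/topz.png

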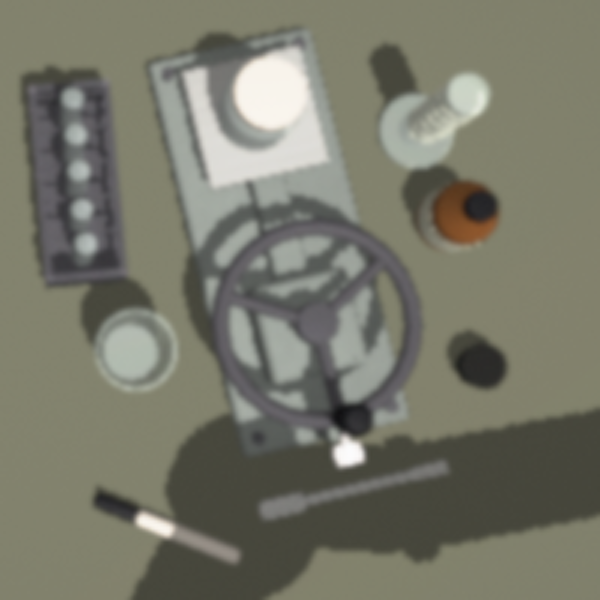

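View pics/scenez.png

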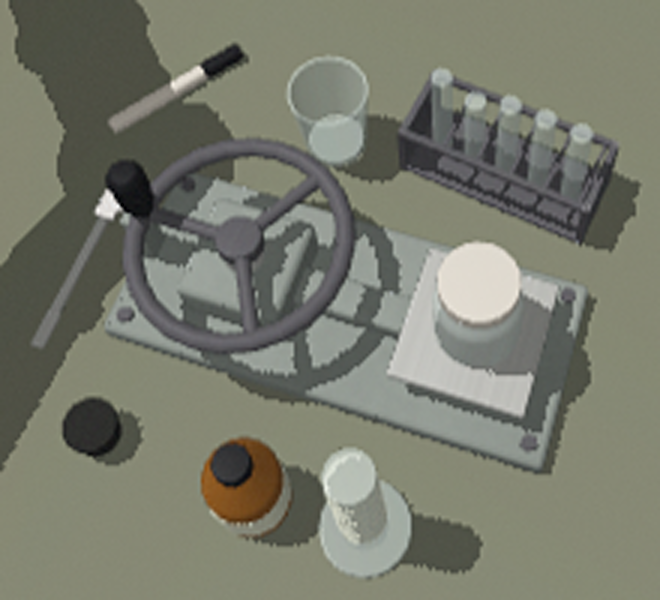

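```bash
cat > h.py <<'E'
import numpy as np
from station import bot
def ray(n,u,v):
    c=bot.calibration(n);M=c["camera_from_world"];R=M[:3,:3];t=M[:3,3]
    d=R.T@np.array([(u-c["cx"])/c["fx"],(v-c["cy"])/c["fy"],1]);return -R.T@t,d
def onz(n,u,v,z):
    o,d=ray(n,u,v);return o+d*(z-o[2])/d[2]
def tri(a,b):
    (o1,d1),(o2,d2)=ray("top",*a),ray("scene",*b)
    s=np.linalg.lstsq(np.c_[d1,-d2],o2-o1,rcond=None)[0]
    p,q=o1+s[0]*d1,o2+s[1]*d2;return (p+q)/2,np.linalg.norm(p-q)
def proj(n,p):
    c=bot.calibration(n);x=c["camera_from_world"]@np.r_[p,1];return c["fx"]*x[0]/x[2]+c["cx"],c["fy"]*x[1]/x[2]+c["cy"]
E
python3 - <<'E'
from h import *
import cv2
from scipy.optimize import least_squares
def rim(n,c0,rr):
    im=cv2.imread(f"pics/{n}0.png").astype(int);b,g,r=im[...,0],im[...,1],im[...,2]
    m=(b>g+1)&(g<110)&(r>g-3)
    m[:]=m
    ys,xs=np.nonzero(m);P=np.array([onz(n,x,y,.096)[:2] for x,y in zip(xs,ys) if np.hypot(x-c0[0],y-c0[1])<rr])
    c=onz(n,*c0,.1)[:2]
    for _ in range(6):
        d=np.hypot(*(P-c).T);Q=P[(d>.066)&(d<.096)]
        s=least_squares(lambda p:np.hypot(*(Q-p[:2]).T)-p[2],[*c,.08],loss="soft_l1",f_scale=.004).x;c=s[:2]
    return s,len(Q)
print("rim top",rim("top",(406,217.5),45)); print("rim scene",rim("scene",(249,259.5),50))
print("hub",onz("top",300+318/3,110+322/3,.1),onz("scene",170+239/3,180+237/3,.1))
for n,c in(("top",(417,249)),("scene",(212,243))):
    im=cv2.imread(f"pics/{n}0.png");m=(im.max(2)<45).astype(np.uint8)
    k,l,st,ce=cv2.connectedComponentsWithStats(m)
    i=np.argmin(np.hypot(*(ce-c).T));print(n,"handle",ce[i],st[i],onz(n,*ce[i],.145))
# pointer, knob
print("ptr white",onz("top",300+348/3,110+452/3,.09),onz("scene",170+107/3,180+205/3,.09))
obj=dict(beaker=((136,350,.0),),amber=((455,222,.0),),stopper=((482,366,.02),),cyl=((417,130,0.01),),cyltop=((468,95,.16),),jarlid=((270,92,.148),),marker0=((97,493,.01),),marker1=((238,556,.01),),sp0=((262,511,.0),),sp1=((446,466,.0),),b0=((150,62,.022),),b1=((308,30,.022),),b2=((408,415,.022),),b3=((246,453,.022),),
rack0=((25,85,.05),),rack1=((48,282,.05),),rack2=((125,272,.05),))
for k,((u,v,z),) in obj.items(): print(k,onz("top",300+u/3,110+v/3,z).round(3))
E
```

```text
rim top (array([ 0.53148377, -0.1631865 ,  0.07955494]), 855)
rim scene (array([ 0.53360642, -0.16547722,  0.07973778]), 1264)
hub [ 0.53183606 -0.16410952  0.1       ] [ 0.5354429  -0.16472229  0.1       ]Traceback (most recent call last):
  File "<stdin>", line 19, in <module>
  File "h.py", line 7, in onz
    o,d=ray(n,u,v);return o+d*(z-o[2])/d[2]
        ~~~^^^^^^^
  File "h.py", line 4, in ray
    c=bot.calibration(n);M=c["camera_from_world"];R=M[:3,:3];t=M[:3,3]
ValueError: time passes only in moves, steps and waits
```

```bash
sed -i 's/^def ray/C={n:bot.calibration(n) for n in ("top","scene")}\ndef ray/; s/c=bot.calibration(n);/c=C[n];/' h.py
python3 - <<'E'
from h import *
import cv2
for n,c in(("top",(417,249)),("scene",(212,243))):
    im=cv2.imread(f"pics/{n}0.png");m=(im.max(2)<45).astype(np.uint8)
    k,l,st,ce=cv2.connectedComponentsWithStats(m)
    i=np.argmin(np.hypot(*(ce-c).T));print(n,"handle",ce[i],st[i],onz(n,*ce[i],.145))
print("ptr white",onz("top",300+348/3,110+452/3,.09),onz("scene",170+107/3,180+205/3,.09))
obj=dict(beaker=((136,350,.0),),amber=((455,222,.0),),stopper=((482,366,.02),),cyl=((417,130,0.01),),cyltop=((468,95,.16),),jarlid=((270,92,.148),),marker0=((97,493,.01),),marker1=((238,556,.01),),sp0=((262,511,.0),),sp1=((446,466,.0),),b0=((150,62,.022),),b1=((308,30,.022),),b2=((408,415,.022),),b3=((246,453,.022),),
rack0=((25,85,.05),),rack1=((48,282,.05),),rack2=((125,272,.05),))
for k,((u,v,z),) in obj.items(): print(k,onz("top",300+u/3,110+v/3,z).round(3))
E
```

```text
top handle [414.83636364 247.61818182] [410 245  12   8  55] [ 0.45901273 -0.17574469  0.145     ]
scene handle [213.97222222 243.24444444] [205 234  16  19 180] [ 0.46510274 -0.18832982  0.145     ]
ptr white [ 0.42628319 -0.19044745  0.09      ] [ 0.42763774 -0.19415064  0.09      ]
beaker [ 0.509 -0.022  0.   ]
amber [ 0.629 -0.308  0.   ]
stopper [ 0.499 -0.324  0.02 ]
cyl [ 0.71  -0.271  0.01 ]
cyltop [ 0.709 -0.271  0.16 ]
jarlid [ 0.712 -0.117  0.148]
marker0 [0.384 0.012 0.01 ]
marker1 [ 0.332 -0.112  0.01 ]
sp0 [ 0.37  -0.134  0.   ]
sp1 [ 0.411 -0.297  0.   ]
b0 [ 0.765 -0.03   0.022]
b1 [ 0.796 -0.171  0.022]
b2 [ 0.456 -0.258  0.022]
b3 [ 0.421 -0.117  0.022]
rack0 [0.736 0.08  0.05 ]
rack1 [0.565 0.057 0.05 ]
rack2 [ 0.575 -0.008  0.05 ]
```

Axis ≈ (0.532, -0.164), lift yaw ≈ 14.2°. That puts the handle at ≈ (0.4546, -0.184), and the jar and base corners agree to about 2 mm. I'll close the gripper and travel high to the clockwise-rear side of the handle (its -y side).

Call:
drive_tool(increments="0.02 0.03 0 -0.08; 0.02 0.03 0 0; 0.02 0.03 0 0; 0.02 0.03 0 0; 0.02 0.03 0 0; 0.02 0.03 0 0; 0.02 0.03 0 0; 0.02 0.03 0 0; 0.02 0.03 0 0; 0.02 0.03 0 0; 0.02 0.03 0 0; 0.03 0.04 0 0", grip=0, squeeze=20)

```text
t: 1.1
eef_pos: [0.4626, -0.2748, 0.2531]
tool_rot: [0.0, 0.992, 0.123, -0.001]
contact_force: [0.9, -0.7, -0.3]
gripper_width: -0.001
```

Call:
drive_tool(increments="0 0 -0.03 0; 0 0 -0.03 0; 0 0 -0.03 0; 0 0 -0.02 0; 0 0 0 0; 0 0 0 0")

```text
t: 1.6
eef_pos: [0.4623, -0.2752, 0.1426]
tool_rot: [-0.001, 0.992, 0.124, -0.001]
contact_force: [-0.0, 0.6, 0.7]
gripper_width: -0.001
```

```bash
python3 - <<'E'
from station import bot
import cv2
o=bot.get_obs();print(o["t"],o["eef_pos"],o["contact_force"],o["q"].round(2))
for n in("scene","top"):
    im=bot.read_camera(n);cv2.imwrite(f"pics/{n}1.png",im[:,:,::-1])
a=cv2.imread("pics/top1.png")[140:340,300:500];b=cv2.imread("pics/scene1.png")[180:380,150:350]
import numpy as np
cv2.imwrite("pics/both1.png",cv2.resize(np.hstack([a,b]),(800,400),interpolation=cv2.INTER_CUBIC))
E
```

```text
1.6 [ 0.46232476 -0.27516376  0.14262205] [-0.02199439  0.57917012  0.74280429] [ 0.54  0.4  -0.15  1.97  0.08  0.78 -0.97]
```

View pics/both1.png

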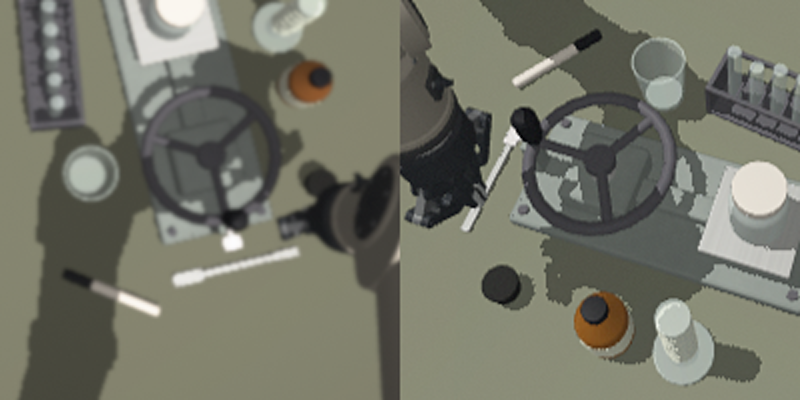

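The hand is beside the handle on its -y side at fingertip height, clear of everything. Now approaching.

Call:
drive_tool(increments="0 0.015 0 0; 0 0.015 0 0; 0 0.01 0 0; 0 0.004 0 0; 0 0.003 0 0; 0 0.003 0 0; 0 0 0 0; 0 0 0 0")

```text
t: 2.37
eef_pos: [0.463, -0.226, 0.1434]
tool_rot: [0.0, 0.992, 0.124, 0.0]
contact_force: [-0.5, -0.6, 0.0]
gripper_width: -0.001
```

```bash
python3 - <<'E'
from station import bot
import cv2
o=bot.get_obs();print(o["t"],o["eef_pos"],o["contact_force"])
for n in("scene","top"):
    im=bot.read_camera(n);cv2.imwrite(f"pics/{n}2.png",im[:,:,::-1])
a=cv2.imread("pics/top2.png")[190:290,370:470];b=cv2.imread("pics/scene2.png")[200:300,180:280]
import numpy as np
cv2.imwrite("pics/both2.png",cv2.resize(np.hstack([a,b]),(800,400),interpolation=cv2.INTER_CUBIC))
E
```

```text
2.3667 [ 0.46296595 -0.22601041  0.14341118] [-0.4957596  -0.57163332  0.01532807]
```

View pics/both2.png

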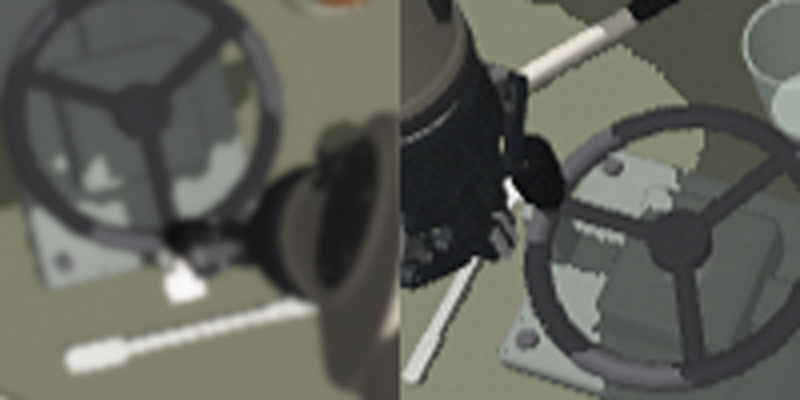

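The top view shows the fingers almost at the handle, with no contact force yet. I'll creep in at 2 mm per row.

Call:
drive_tool(increments="0 0.002 0 0; 0 0.002 0 0; 0 0 0 0; 0 0 0 0")

```text
t: 2.8
eef_pos: [0.463, -0.2214, 0.1433]
tool_rot: [-0.0, 0.992, 0.124, -0.0]
contact_force: [-0.3, 0.2, 0.1]
gripper_width: -0.001
```

Call:
drive_tool(increments="0 0.002 0 0; 0 0.002 0 0; 0 0 0 0; 0 0 0 0")

```text
t: 3.13
eef_pos: [0.463, -0.2173, 0.1433]
tool_rot: [0.0, 0.992, 0.124, 0.0]
contact_force: [0.3, -0.4, 0.9]
gripper_width: -0.006
```

Call:
drive_tool(increments="0 0.002 0 0; 0 0.002 0 0; 0 0 0 0; 0 0 0 0")

```text
t: 3.47
eef_pos: [0.463, -0.2133, 0.1433]
tool_rot: [-0.0, 0.992, 0.124, 0.0]
contact_force: [-0.6, 0.2, 0.6]
gripper_width: -0.002
```

```bash
cat > look.py <<'E'
import sys,cv2,numpy as np
from station import bot
k=sys.argv[1]
o=bot.get_obs();print(round(o["t"],2),o["eef_pos"].round(4),o["contact_force"].round(2),o["q"].round(2))
for n in("scene","top"): cv2.imwrite(f"pics/{n}{k}.png",bot.read_camera(n)[:,:,::-1])
a=cv2.imread(f"pics/top{k}.png")[160:280,350:470];b=cv2.imread(f"pics/scene{k}.png")[200:320,180:300]
cv2.imwrite(f"pics/both{k}.png",cv2.resize(np.hstack([a,b]),(800,400),interpolation=cv2.INTER_CUBIC))
E
python3 look.py 3
python3 - <<'E'
from station import bot
import cv2
cv2.imwrite("pics/w3.png",bot.read_camera("wrist")[:,:,::-1])
E
```

```text
3.47 [ 0.463  -0.2133  0.1433] [-0.61  0.2   0.6 ] [ 0.45  0.36 -0.17  2.04  0.08  0.75 -1.09]
```

View pics/both3.png

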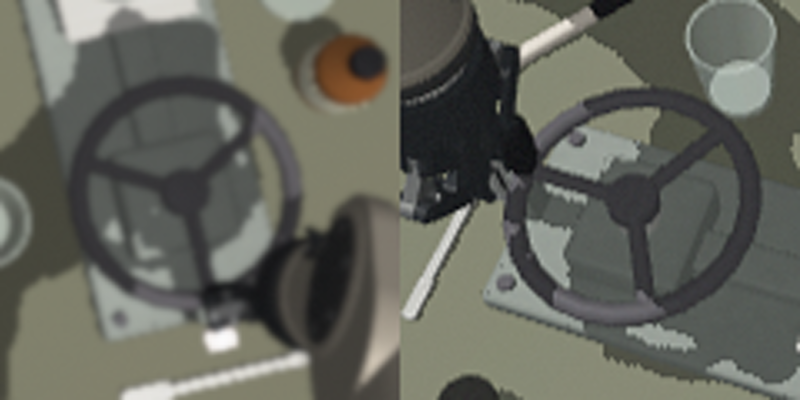

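View pics/w3.png

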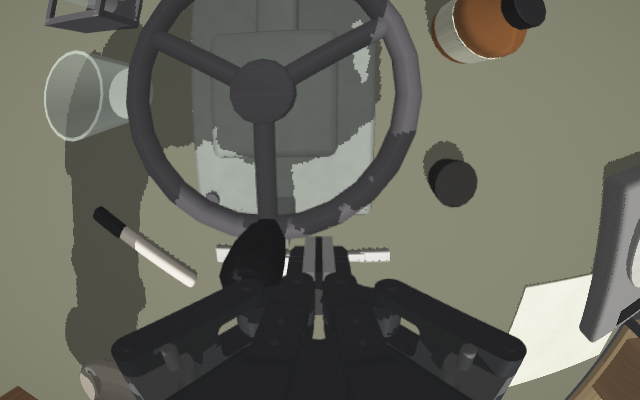

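The wrist view shows the closed tips at (318,240) just right of the handle, whose edge is at (285,240). The finger links flare out higher up, so I'll raise the tool 8 mm so that only the tips meet the wide part of the grip. Then I'll go on creeping.

Call:
drive_tool(increments="0 0 0.004 0; 0 0 0.004 0; 0 0.002 0 0; 0 0.002 0 0; 0 0 0 0")

```text
t: 4.03
eef_pos: [0.4632, -0.2094, 0.1516]
tool_rot: [0.0, 0.992, 0.124, 0.0]
contact_force: [0.4, -0.5, 0.3]
gripper_width: -0.0
```

Call:
drive_tool(increments="0 0.002 0 0; 0 0.002 0 0; 0 0 0 0")

```text
t: 4.28
eef_pos: [0.4627, -0.2052, 0.1511]
tool_rot: [-0.0, 0.992, 0.124, -0.0]
contact_force: [0.9, -1.3, -0.6]
gripper_width: 0.004
```

```bash
python3 look.py 4
python3 - <<'E'
from station import bot
import cv2
cv2.imwrite("pics/w4.png",bot.read_camera("wrist")[:,:,::-1])
E
```

```text
4.28 [ 0.4627 -0.2052  0.1511] [ 0.91 -1.26 -0.57] [ 0.44  0.34 -0.17  2.04  0.08  0.77 -1.11]
```

View pics/w4.png

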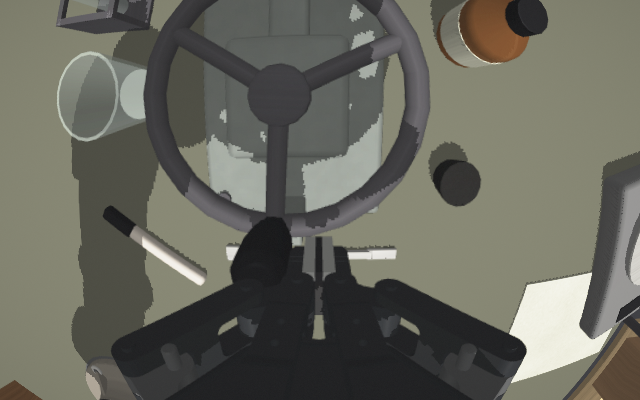

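The force is now about -1.3 N in y, and the spoke has begun to tilt against the hub. So contact is made and the wheel is about 3-4° round. Working out the circle steps.

```bash
python3 - <<'E'
import numpy as np
A=np.array([.5325,-.164]);p=np.array([.4627,-.2052]);a=210.5;r=.081
for c in range(6):
    rows=[]
    for i in range(12):
        a-=5; r=min(.084,r+.0005)
        q=A+r*np.array([np.cos(np.radians(a)),np.sin(np.radians(a))])
        d=np.round(q-p,4);p=p+d;rows.append(f"{d[0]:.4f} {d[1]:.4f} 0 0")
    print("; ".join(rows),a,p)
E
```

```text
-0.0038 0.0061 0 0; -0.0032 0.0064 0 0; -0.0027 0.0067 0 0; -0.0021 0.0069 0 0; -0.0015 0.0071 0 0; -0.0009 0.0073 0 0; 0.0003 0.0073 0 0; 0.0009 0.0073 0 0; 0.0015 0.0071 0 0; 0.0021 0.0070 0 0; 0.0028 0.0068 0 0; 0.0033 0.0066 0 0 150.5 [ 0.4594 -0.1226]
0.0039 0.0062 0 0; 0.0044 0.0058 0 0; 0.0049 0.0055 0 0; 0.0053 0.0050 0 0; 0.0058 0.0045 0 0; 0.0062 0.0040 0 0; 0.0064 0.0034 0 0; 0.0068 0.0029 0 0; 0.0070 0.0022 0 0; 0.0071 0.0017 0 0; 0.0072 0.0010 0 0; 0.0074 0.0004 0 0 90.5 [ 0.5318 -0.08  ]
0.0073 -0.0003 0 0; 0.0073 -0.0009 0 0; 0.0071 -0.0015 0 0; 0.0070 -0.0021 0 0; 0.0068 -0.0028 0 0; 0.0066 -0.0033 0 0; 0.0062 -0.0039 0 0; 0.0058 -0.0044 0 0; 0.0055 -0.0049 0 0; 0.0050 -0.0053 0 0; 0.0045 -0.0058 0 0; 0.0040 -0.0062 0 0 30.5 [ 0.6049 -0.1214]
0.0034 -0.0064 0 0; 0.0029 -0.0068 0 0; 0.0022 -0.0070 0 0; 0.0017 -0.0071 0 0; 0.0010 -0.0072 0 0; 0.0004 -0.0074 0 0; -0.0003 -0.0073 0 0; -0.0009 -0.0073 0 0; -0.0015 -0.0071 0 0; -0.0021 -0.0070 0 0; -0.0028 -0.0068 0 0; -0.0033 -0.0066 0 0 -29.5 [ 0.6056 -0.2054]
-0.0039 -0.0062 0 0; -0.0044 -0.0058 0 0; -0.0049 -0.0055 0 0; -0.0053 -0.0050 0 0; -0.0058 -0.0045 0 0; -0.0062 -0.0040 0 0; -0.0064 -0.0034 0 0; -0.0068 -0.0029 0 0; -0.0070 -0.0022 0 0; -0.0071 -0.0017 0 0; -0.0072 -0.0010 0 0; -0.0074 -0.0004 0 0 -89.5 [ 0.5332 -0.248 ]
-0.0073 0.0003 0 0; -0.0073 0.0009 0 0; -0.0071 0.0015 0 0; -0.0070 0.0021 0 0; -0.0068 0.0028 0 0; -0.0066 0.0033 0 0; -0.0062 0.0039 0 0; -0.0058 0.0044 0 0; -0.0055 0.0049 0 0; -0.0050 0.0053 0 0; -0.0045 0.0058 0 0; -0.0040 0.0062 0 0 -149.5 [ 0.4601 -0.2066]
```

Call:
drive_tool(increments="-0.0038 0.0061 0 0; -0.0032 0.0064 0 0; -0.0027 0.0067 0 0; -0.0021 0.0069 0 0; -0.0015 0.0071 0 0; -0.0009 0.0073 0 0; 0.0003 0.0073 0 0; 0.0009 0.0073 0 0; 0.0015 0.0071 0 0; 0.0021 0.0070 0 0; 0.0028 0.0068 0 0; 0.0033 0.0066 0 0")

```text
t: 5.43
eef_pos: [0.4596, -0.1222, 0.1512]
tool_rot: [-0.0, 0.992, 0.124, -0.0]
contact_force: [-0.6, -1.9, -0.3]
gripper_width: -0.0
```

```bash
python3 look.py 5
python3 - <<'E'
from station import bot
import cv2
cv2.imwrite("pics/w5.png",bot.read_camera("wrist")[:,:,::-1])
E
```

```text
5.43 [ 0.4596 -0.1222  0.1512] [-0.6  -1.88 -0.33] [ 0.31  0.3  -0.21  2.1   0.09  0.75 -1.28]
```

View pics/both5.png

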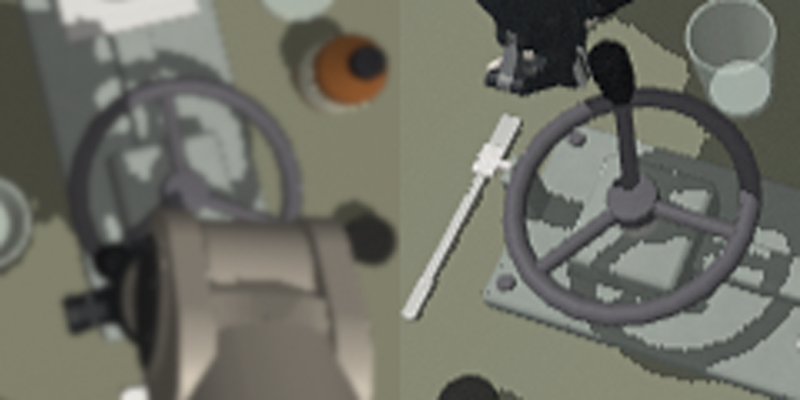

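View pics/w5.png

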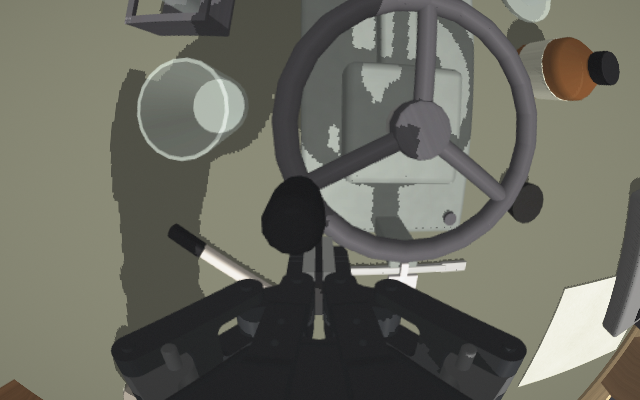

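The wheel has turned about 60° cleanly, and the wrist view shows the handle at (295,215) on the fingertips' corner. Continuing.

Call:
drive_tool(increments="0.0039 0.0062 0 0; 0.0044 0.0058 0 0; 0.0049 0.0055 0 0; 0.0053 0.0050 0 0; 0.0058 0.0045 0 0; 0.0062 0.0040 0 0; 0.0064 0.0034 0 0; 0.0068 0.0029 0 0; 0.0070 0.0022 0 0; 0.0071 0.0017 0 0; 0.0072 0.0010 0 0; 0.0074 0.0004 0 0")

```text
t: 6.58
eef_pos: [0.5326, -0.0801, 0.1512]
tool_rot: [-0.0, 0.992, 0.124, -0.0]
contact_force: [-1.8, -1.3, 0.5]
gripper_width: 0.0
```

```bash

python3 - <<'E'
from station import bot
import cv2
cv2.imwrite("pics/w6.png",bot.read_camera("wrist")[:,:,::-1])
E
```

```text
(no output)
```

View pics/w6.png

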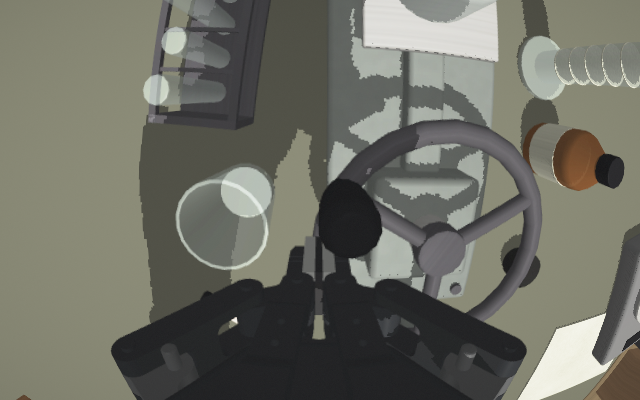

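The wheel is at about 120°, with the handle at (350,218) just ahead of the tips, still being pushed at about 2 N. Beaker and rack are clear.

Call:
drive_tool(increments="0.0073 -0.0003 0 0; 0.0073 -0.0009 0 0; 0.0071 -0.0015 0 0; 0.0070 -0.0021 0 0; 0.0068 -0.0028 0 0; 0.0066 -0.0033 0 0; 0.0062 -0.0039 0 0; 0.0058 -0.0044 0 0; 0.0055 -0.0049 0 0; 0.0050 -0.0053 0 0; 0.0045 -0.0058 0 0; 0.0040 -0.0062 0 0")

```text
t: 7.63
eef_pos: [0.6058, -0.122, 0.1514]
tool_rot: [-0.0, 0.992, 0.124, 0.0]
contact_force: [-2.3, 1.9, 0.8]
gripper_width: 0.003
```

```bash

python3 - <<'E'
from station import bot
import cv2
cv2.imwrite("pics/w7.png",bot.read_camera("wrist")[:,:,::-1])
E
```

```text
(no output)
```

View pics/w7.png

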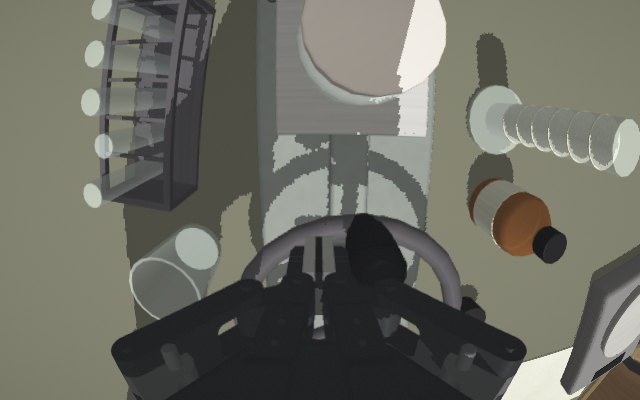

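The wheel is at about 180° and the handle is now on the right face of the tips at (375,245). The jar is well clear.

Call:
drive_tool(increments="0.0034 -0.0064 0 0; 0.0029 -0.0068 0 0; 0.0022 -0.0070 0 0; 0.0017 -0.0071 0 0; 0.0010 -0.0072 0 0; 0.0004 -0.0074 0 0; -0.0003 -0.0073 0 0; -0.0009 -0.0073 0 0; -0.0015 -0.0071 0 0; -0.0021 -0.0070 0 0; -0.0028 -0.0068 0 0; -0.0033 -0.0066 0 0")

```text
t: 8.68
eef_pos: [0.6056, -0.2062, 0.1513]
tool_rot: [-0.0, 0.992, 0.124, 0.0]
contact_force: [-0.1, 2.3, 0.0]
gripper_width: -0.002
```

```bash

python3 - <<'E'
from station import bot
import cv2
cv2.imwrite("pics/w8.png",bot.read_camera("wrist")[:,:,::-1])
E
```

```text
(no output)
```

View pics/w8.png

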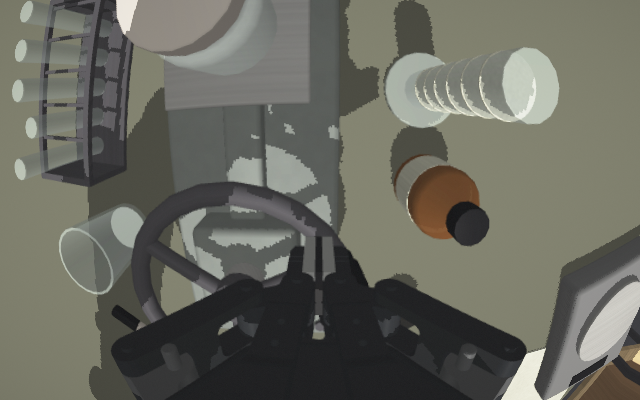

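The wheel is at about 240°. The handle is hidden behind the right finger, and the steady 2.3 N shows it is still being pushed.

Call:
drive_tool(increments="-0.0039 -0.0062 0 0; -0.0044 -0.0058 0 0; -0.0049 -0.0055 0 0; -0.0053 -0.0050 0 0; -0.0058 -0.0045 0 0; -0.0062 -0.0040 0 0; -0.0064 -0.0034 0 0; -0.0068 -0.0029 0 0; -0.0070 -0.0022 0 0; -0.0071 -0.0017 0 0; -0.0072 -0.0010 0 0; -0.0074 -0.0004 0 0")

```text
t: 9.73
eef_pos: [0.5328, -0.2487, 0.1514]
tool_rot: [0.0, 0.992, 0.124, 0.0]
contact_force: [3.2, -0.2, 0.6]
gripper_width: -0.004
```

```bash
python3 look.py 9
```

```text
9.73 [ 0.5328 -0.2487  0.1514] [ 3.22 -0.21  0.62] [ 0.47  0.46 -0.18  1.85  0.11  0.84 -1.08]
```

View pics/both9.png

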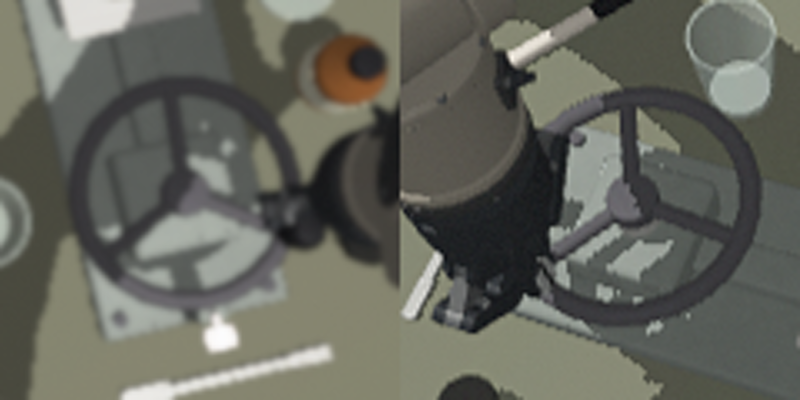

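The wheel is at about 300°: the handle spoke in the top crop points to (270,220). I'll do another 40° and then measure.

Call:
drive_tool(increments="-0.0073 0.0003 0 0; -0.0073 0.0009 0 0; -0.0071 0.0015 0 0; -0.0070 0.0021 0 0; -0.0068 0.0028 0 0; -0.0066 0.0033 0 0; -0.0062 0.0039 0 0; -0.0058 0.0044 0 0; 0 0 0 0; 0 0 0 0")

```text
t: 10.67
eef_pos: [0.4783, -0.2287, 0.1511]
tool_rot: [-0.0, 0.992, 0.124, -0.001]
contact_force: [0.4, 0.1, -0.1]
gripper_width: 0.0
```

```bash
python3 look.py 10;python3 - <<'E'
from station import bot
import cv2
cv2.imwrite("pics/w10.png",bot.read_camera("wrist")[:,:,::-1])
E
```

```text
10.67 [ 0.4783 -0.2287  0.1511] [ 0.35  0.09 -0.14] [ 0.48  0.38 -0.19  1.98  0.1   0.79 -1.08]
```

View pics/both10.png

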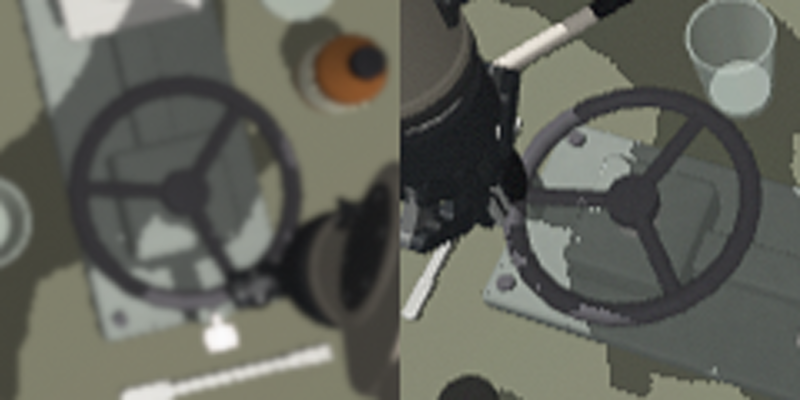

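View pics/w10.png

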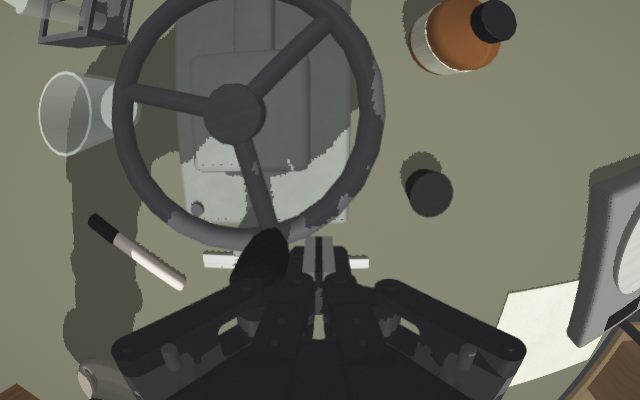

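```bash
cat > ang.py <<'E'
import sys
from h import *
import cv2
A={"top":(.5315,-.1632),"scene":(.5336,-.1655)}
def ang(n,k,near):
    im=cv2.imread(f"pics/{n}{k}.png").astype(int);b,g,r=im[...,0],im[...,1],im[...,2]
    m=(b>g+1)&(g<115)&(r>g-3)
    ys,xs=np.nonzero(m);P=np.array([onz(n,x,y,.096)[:2] for x,y in zip(xs,ys)])-A[n]
    d=np.hypot(*P.T);P=P[(d>.028)&(d<.066)];a=np.degrees(np.arctan2(P[:,1],P[:,0]))
    out=[]
    for s in(0,120,240):
        c=near+s
        for w in(20,12,9,9,9):
            e=(a-c+180)%360-180;e=e[abs(e)<w]
            if len(e)<15:c=np.nan;break
            c+=e.mean()
        out.append((round(float(c-s),2),len(e)))
    return out
for k,near in zip(sys.argv[1::2],map(float,sys.argv[2::2])):
    for n in("top","scene"):print(k,n,ang(n,k,near))
E
python3 ang.py 0 194 3 194 10 212
```

```text
0 top [(193.28, 42), (194.71, 44), (192.91, 53)]
0 scene [(194.06, 65), (194.68, 77), (193.56, 66)]
3 top [(193.41, 31), (195.11, 29), (193.55, 42)]
3 scene [(193.96, 55), (195.17, 71), (193.48, 67)]
10 top [(209.1, 28), (209.67, 38), (207.77, 38)]
10 scene [(209.51, 65), (209.36, 71), (208.17, 63)]
```

The spoke fit on masked rays works. At the start it reads 193.6° (top) and 194.1° (scene); now it reads 208.9° and 209.0°, so about 15° remain. I'll advance about 11°, slowly.

Call:
drive_tool(increments="-0.0030 0.0028 0 0; -0.0028 0.0029 0 0; -0.0027 0.0030 0 0; -0.0013 0.0016 0 0; -0.0013 0.0015 0 0; 0 0 0 0; 0 0 0 0")

```text
t: 11.4
eef_pos: [0.4678, -0.217, 0.1512]
tool_rot: [-0.0, 0.992, 0.124, -0.0]
contact_force: [-0.3, 0.3, -0.4]
gripper_width: -0.001
```

```bash
python3 look.py 11; python3 ang.py 11 198
```

```text
11.4 [ 0.4678 -0.217   0.1512] [-0.28  0.27 -0.39] [ 0.47  0.36 -0.19  2.02  0.1   0.78 -1.1 ]
11 top [(199.01, 32), (200.39, 35), (198.22, 39)]
11 scene [(199.91, 62), (199.49, 66), (198.71, 64)]
```

About 5.4° remain. Another 4°, slowly.

Call:
drive_tool(increments="-0.0011 0.0015 0 0; -0.0011 0.0016 0 0; -0.0010 0.0016 0 0; 0 0 0 0; 0 0 0 0")

```text
t: 11.92
eef_pos: [0.4649, -0.2124, 0.1513]
tool_rot: [-0.0, 0.992, 0.124, -0.0]
contact_force: [-0.2, -0.4, 0.6]
gripper_width: -0.002
```

```bash
python3 look.py 12; python3 ang.py 12 195
```

```text
11.92 [ 0.4649 -0.2124  0.1513] [-0.21 -0.41  0.63] [ 0.47  0.35 -0.2   2.03  0.1   0.77 -1.1 ]
12 top [(195.54, 32), (197.05, 37), (194.44, 32)]
12 scene [(195.7, 60), (196.79, 70), (194.74, 61)]
```

About 1.7° remain. I'll push a bit over 1° more, then back off for an unoccluded comparison.

Call:
drive_tool(increments="-0.0004 0.0008 0 0; -0.0004 0.0008 0 0; 0 0 0 0; 0 0 0 0; 0.003 -0.006 0 0; 0.006 -0.012 0 0; 0.012 -0.025 0 0; 0 -0.03 0 0; 0 -0.03 0.03 0; 0 -0.03 0.03 0; -0.02 -0.03 0 0; -0.02 -0.03 0 0")

```text
t: 13.02
eef_pos: [0.4467, -0.406, 0.2124]
tool_rot: [0.002, 0.992, 0.125, 0.002]
contact_force: [-0.7, -0.0, -0.4]
gripper_width: 0.001
```

Call:
drive_tool(increments="-0.02 -0.03 0 0; -0.02 -0.03 0 0; -0.02 -0.03 0 0; -0.02 -0.03 0 0; 0 0 0 0")

```text
t: 13.43
eef_pos: [0.3574, -0.5315, 0.2101]
tool_rot: [0.002, 0.993, 0.118, -0.002]
contact_force: [-0.8, -1.0, -0.6]
gripper_width: -0.002
```

```bash
python3 look.py 13; python3 ang.py 0 194 13 195; python3 - <<'E'
import cv2
from h import *
for n,c in(("top",(417,249)),("scene",(212,243))):
  for k in(0,13):
    im=cv2.imread(f"pics/{n}{k}.png");m=(im.max(2)<55).astype(np.uint8)
    q,l,st,ce=cv2.connectedComponentsWithStats(m)
    i=1+np.argmin(np.hypot(*(ce[1:]-c).T));print(n,k,"handle",ce[i],st[i])
E
```

```text
13.43 [ 0.3574 -0.5315  0.2101] [-0.79 -1.   -0.58] [ 0.94  0.46 -0.08  1.68  0.05  1.   -0.49]
0 top [(193.28, 42), (194.71, 44), (192.91, 53)]
0 scene [(194.06, 65), (194.68, 77), (193.56, 66)]
13 top [(193.92, 46), (195.11, 45), (193.38, 53)]
13 scene [(194.79, 64), (195.12, 75), (194.1, 70)]
top 0 handle [416.21568627 248.48039216] [410 243  13  12 102]
top 13 handle [416.84732824 248.91603053] [410 244  14  12 131]
scene 0 handle [213.88477366 243.6255144 ] [205 234  20  31 243]
scene 13 handle [213.65271967 243.72384937] [205 233  18  33 239]
```

View pics/both13.png

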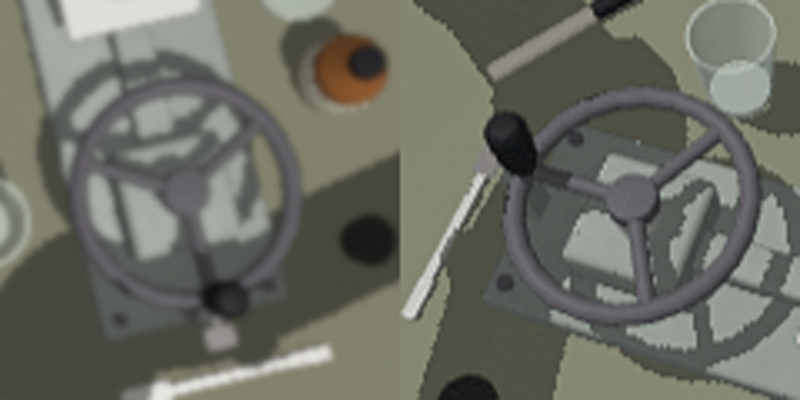

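The hand is clear. All six spoke readings sit 0.4-0.7° short of the start, under 1 mm at the handle. One last check on the bystanders.

```bash
python3 - <<'E'
import cv2,numpy as np
a=cv2.imread("pics/scene0.png")[180:380,170:390];b=cv2.imread("pics/scene13.png")[180:380,170:390]
cv2.imwrite("pics/cmp.png",cv2.resize(np.hstack([a,b]),(800,364),interpolation=cv2.INTER_CUBIC))
E
```

```text
(no output)
```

View pics/cmp.png

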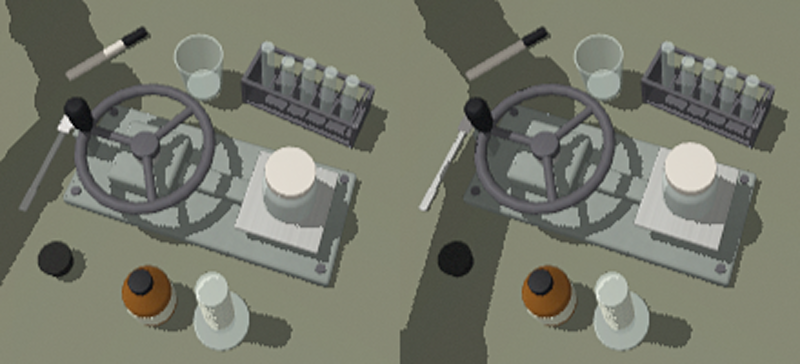

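Before and after match: all the bystanders are in place, and the platform and jar stand slightly higher. Handing in.

```bash
python3 - <<'E'
from station import bot
bot.hand_in()
E
```

```text
the job is handed in; nothing more can be done
```

I pushed the wheel's handle clockwise through one full turn with closed fingertips, backed the hand well clear, and handed the job in at about 13.5 s.

- **Turn:** compared with the start images, the three spokes in both cameras read 0.4–0.7° short of a full turn, under 1 mm at the handle. I left it there rather than risk running past. The two cameras' absolute axis estimates differed by about 3 mm, so I compared each camera only with its own start picture.
- **Force:** every reading I took while pushing was about 2–3 N. The first touch was hard to tell from sensor noise. The pictures show the wheel had turned about 3–4° by the time I was sure of contact.
- **Surroundings:** the before and after scene pictures show every bystander where it was, and the jar on its platform a little higher. I did not measure the 12 mm rise itself.

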